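# Find the sample pot with the loose slug

### The job

One of the three sealed sample pots in the tray has a steel slug loose in it. Going from left to right as the robot sees them, pick up each pot in turn with a gentle grip, lift it clear and shake it briskly from side to side, and put it back upright in its own compartment without dropping it before you go on to the next. Then hold out the pot that rattles upright over the middle of the round cork pad, about 15 cm above the bench, and finish there, still and holding it, with the other two pots back in their places and the vial, bottle and black cap nearby left alone.

Things in the scene. Friction and masses are not known exactly. Their poses are not given: they have to be found in the camera images.
- pot_a: one of three sealed pots that look alike: upright opaque white plastic cylinder 52 mm across, 58 mm tall, black screw cap (47 mm across) from 61 to 78 mm, 350 to 510 g (weight tells nothing). Origin: centre of the underside, z up. Which pot stands in which compartment changes. Grasp from above on the white body, about 40 mm above its underside, fingers along the tray's x axis
- pot_b: sealed pot, looks, size and origin as pot_a. All three pots are thin-walled: they crack when a finger presses with more than about 35 N; 10 to 20 N on each finger holds them well. Exactly one of the three (any of them) has a 280 g steel slug loose in springy packing, free to knock 10 mm to every side; in the other two it is packed tight
- pot_c: sealed pot, looks, size and origin as pot_a. Shake a lifted pot briskly sideways: strokes of about 50 mm at 0.3 m/s or faster, stopping short. A loose slug then goes on swinging to and fro, about 5 times a second, for a second or so after the stop, and pushes the tool sideways by 2 to 4 N this way and that; a packed pot is still at once, like a solid block
- tray: low open grey plastic tray fixed to the bench, 96 mm deep by 336 mm wide, rim 12 mm high, walls and floor 4 mm thick; two cross walls part it into three compartments side by side along its y axis, 110 mm from centre to centre. Origin: centre of its underside; its x axis points away from the robot, y to the left along the row (turned up to about 17 degrees)
- seat_left (a point): middle of the floor of the tray's left compartment (+y side, left as the robot sees it); a pot stands here within about 8 mm
- seat_middle (a point): middle of the floor of the tray's middle compartment
- seat_right (a point): middle of the floor of the tray's right compartment (-y side)
- pad: round cork pad fixed flat on the bench beyond the tray, 100 mm across, 8 mm thick: the hand-over place. Origin: centre of its underside
- vial: bystander: small amber vial with black cap, 28 mm across, 50 mm tall, standing on the bench left of the tray; origin at its underside
- bottle: bystander: clear bottle with white cap, 64 mm across, 110 mm tall, standing on the bench right of the tray; origin at its underside
- cap: bystander: open black ring-shaped cap lying flat, 52 mm across, 18 mm high, on the bench to the far left; origin at its underside
Things that resemble listed ones, but are neither listed nor needed, are in the scene too. What is shaped like the pot_a but turquoise is not meant. What is shaped like the pot_c but green is not meant.

How it is judged:
By the outcome, as a careful person would: the job done as asked, in the order asked, and still so for the second after the job is handed in, while the arm keeps its last pose, push and grip.
It also fails if it takes over 72 s, if anything falls off the work surface, if the arm or the gripper's body presses on something with over 40 N, if the wrist force passes 120 N, or if a joint passes its speed limit or range.

### The arm

A 7-joint arm with a two-finger parallel gripper is mounted at the origin on the work surface. World frame = base frame: x ahead of the robot, y to its left, z up, the work surface at z = 0. Lengths are in m, angles in rad, forces in N, time in s.
With the tool pointing down it reaches from about 0.4 to 0.875 m from the base axis. Payload 19.3 kg.
Tool frame: the origin (TCP) lies between the finger pads; the fingertips stand 17 mm ahead of it and the grasp point (between the pads) lies 2 mm behind it (bot.finger_overhang is the distance from the TCP to the fingertips, in m); z points along the fingers, y is the line along which they close (so a half turn about z gives the same grasp; the last joint's range is limited). The gripper opens to 85 mm and grips with 20 to 120 N. Pads are 22 mm wide; open, the fingers measure 114 mm over their backs; the gripper's body (76 mm by 85 mm) begins 54 mm behind the grasp point. The pads swing forward as they close: fully open they stand 13 mm farther back than shut.
Start: joints at [1.22, 0.521, -0.036, 1.599, 0.021, 1.021, -0.113], TCP at [0.173, -0.601, 0.248] pointing down, gripper open.
Joint ranges: [-2.91, 2.91], [-0.3, 2.13], [-1.5, 1.42], [0.17, 2.43], [-1.26, 4.41], [0.16, 1.93], [-2.52, 2.52]. Speed limits (rad/s): [1.89, 1.89, 2.39, 2.39, 3.01, 3.01, 3.01].

### API

Orientations are given as [roll, pitch, yaw] about the fixed x, y, z axes, in that order (R = Rz(yaw) Ry(pitch) Rx(roll)).
In Python, from workcell import observe, grab_frame, bot gives the robot as it stands.
- The arm moves only by the shell command python3 -m crank 'ROWS' [FORCE]. ROWS is a JSON object of lists of equal length, an entry for each row: "linear": the shift along the world's x, y, z each as a share of 0.25 m, from -1 to 1, a list of three; "delta_rot": the turn, a rotation vector about the world's x, y, z each as a share of 30 degrees, from -1 to 1, a list of three; "fingers": the opening, from -1 (shut) to 1 (fully open). In form: {"linear": [[dx, dy, dz], ...], "delta_rot": [[rx, ry, rz], ...], "fingers": [fingers, ...]}. A call has 1 to 5 rows; each row is the pose to reach, as a shift and turn from the pose commanded when the call began; what a row does not reach only later rows make up. A row lasts 1/10 s, in which the tool goes at most 50 mm and 8.59 degrees, less where a joint would pass 70% of its speed; a pose out of reach is approached as far as the arm can. A call with a number of a shift or a turn outside -1 to 1 is refused whole. A call with a gripper value outside its range is refused whole. The fingers move at their own pace and stop on an object; FORCE is the grip in N (left out, the last holds). Time passes only in rows, so rows that repeat a pose let the fingers close. It gives the time, the measured TCP pose, the force, the opening and the grip force at its end, in the units of the state.
- observe(): the state, without advancing time (a new reading comes with each control period).
- grab_frame(name): name is "scene" or "top" or "wrist"; returns a dict with "image" (420x560x3 uint8, red, green, blue), "mtx" (3x3 intrinsics, pixels), "xyz" and "orientation" of the camera in the world. Camera axes: x right, y down, z forward; pixel columns grow to the right and rows downward; lengths in m; the calibration is good to about 2 mm. A picture is of the moment at which its call begins. There is no depth.
- bot.job_done(): hands the job in; it is judged then, once.
The state is a dict: "clock": time; "qpos": joint angles; "qd": joint speeds; "joint_efforts": joint torques, N m; "position": TCP position; "tool_rot": TCP orientation; "force": force on the tool from outside, world axes, zero at the start; "moment": the same for the moment, N m; "grip_width": finger opening in m; "finger_force": force on a finger pad.
Only numpy, scipy, OpenCV 4.12 (cv2) and the standard library are available. Lean on these libraries where they do the work, as an engineer would, in place of code of your own. Each camera call takes 0.05 s, during which the arm holds its last target. There are 200 camera calls.

## Working session

There is one attempt and no reset: what is moved stays moved. The work goes in short steps, Python scripts to look and compute and a shell command to move; the robot and the scene stay as the last step left them, time stands still between calls to the robot, and variables do not carry over. Pictures are saved under pics/ and viewed, at most 10 in all, crops included, and the job is handed in when it is done.

```bash
mkdir -p pics; ls; python3 - <<'E'
from workcell import observe, grab_frame, bot
import cv2
s=observe(); print(s)
for n in("top","scene"):
    f=grab_frame(n); cv2.imwrite(f"pics/{n}0.png",f["image"][:,:,::-1]); print(n,f["mtx"],f["xyz"],f["orientation"])
E
```

```text
pics
{'clock': 0.0, 'qpos': array([ 1.2198112 ,  0.52202426, -0.03631284,  1.60000063,  0.02117265,
        1.02110954, -0.11278509]), 'qd': array([ 1.90261534e-04, -2.05245037e-03, -5.14001046e-04, -1.34141151e-04,
       -8.85981286e-05,  5.20709893e-04,  6.77874832e-04]), 'joint_efforts': array([-9.09132923e-04, -9.27109051e+01,  1.97985917e+00, -3.69927156e+01,
        1.79225137e-02,  8.22554401e-03, -1.16330054e-05]), 'position': array([ 0.17306894, -0.60022508,  0.24772214]), 'tool_rot': array([-3.14043675e+00,  6.71182899e-05,  2.80763049e-01]), 'force': array([-0.51852927, -0.43070707, -0.72365516]), 'moment': array([-0.01801717, -0.03529932,  0.0255823 ]), 'finger_force': 0.0, 'grip_width': 0.08500061907030496}
top [[406.64674494   0.         275.75635666]
 [  0.         406.64674494 204.94315176]
 [  0.           0.           1.        ]] [0.43699767 0.00323215 0.9535747 ] [-3.07986276 -0.02700411 -1.58102012]
scene [[378.85961941   0.         282.40716213]
 [  0.         378.85961941 211.13241041]
 [  0.           0.           1.        ]] [1.00088381 0.42695217 0.76589801] [-2.40011171 -0.01968867  2.31955359]
```

View pics/top0.png

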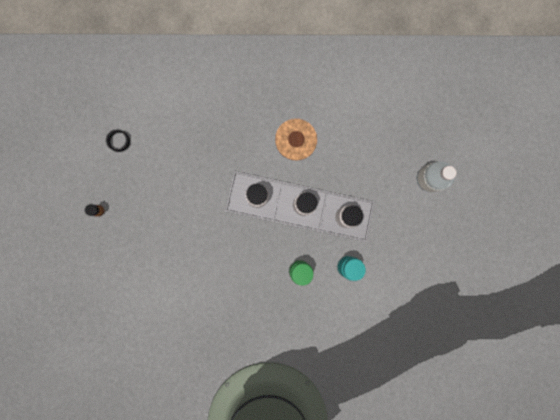

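View pics/scene0.png

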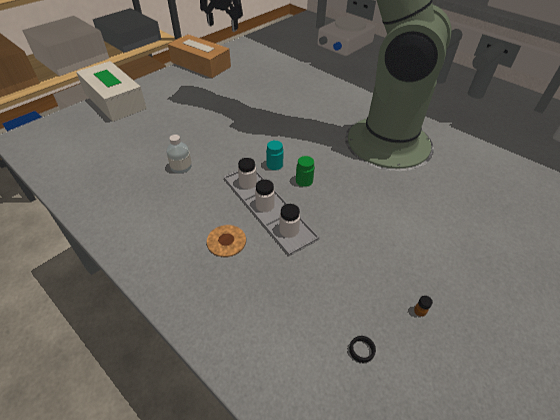

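The top view shows three white pots with black caps in the tray, at (257,194), (306,203) and (352,216), and the pad at (296,139). The look-alikes are green (302,273) and turquoise (352,269) outside the tray, the vial (95,210), the ring cap (119,140) and the bottle (440,177). I choose the three tray pots.

```bash
cat > h.py <<'E'
from workcell import observe, grab_frame, bot
import cv2, numpy as np
from scipy.spatial.transform import Rotation as R
def ray(f,uv,z):
    K=f["mtx"];d=R.from_euler('xyz',f["orientation"]).as_matrix()@np.linalg.solve(K,np.array([uv[0],uv[1],1.]))
    c=np.array(f["xyz"]);return c+d*(z-c[2])/d[2]
def proj(f,p):
    v=R.from_euler('xyz',f["orientation"]).as_matrix().T@(np.array(p)-f["xyz"]);v=f["mtx"]@v;return v[:2]/v[2]
E
python3 - <<'E'
from h import *
f=grab_frame("top");im=f["image"];g=im.max(2)
m=(g<45).astype(np.uint8)
n,l,st,c=cv2.connectedComponentsWithStats(m)
for i in range(1,n):
    if 100<st[i,4]<900: print(c[i].round(1),st[i,2:],ray(f,c[i],0.082).round(4))
for uv in[(235,173),(371,200),(366,238),(229,210)]: print("corner",ray(f,uv,0.012).round(4))
h=cv2.cvtColor(im,cv2.COLOR_RGB2HSV)
m=((h[...,0]<22)&(h[...,1]>90)&(h[...,2]>60)).astype(np.uint8); m[:, :250]=0; m[:, 340:]=0;m[:100]=0;m[180:]=0
x,y,w,hh=cv2.boundingRect(m); print("pad",x,y,w,hh,ray(f,(x+w/2-.5,y+hh/2-.5),0.008).round(4))
cv2.imwrite("pics/crop.png",cv2.resize(im[120:300,210:390,::-1],(600,600),interpolation=cv2.INTER_CUBIC))
for uv in [(302,273),(352,269)]: print(ray(f,uv,.07).round(3))
E
```

```text
[353.5 214. ] [ 19  18 142] [ 0.4697 -0.1884  0.082 ]
[269.8 400.8] [ 65  20 158] [ 0.0815 -0.0042  0.082 ]
corner [0.5702 0.0713 0.012 ]
corner [ 0.5046 -0.2456  0.012 ]
corner [ 0.4162 -0.2317  0.012 ]
corner [0.4842 0.0855 0.012 ]
pad 276 119 41 41 [ 0.6505 -0.0722  0.008 ]
[ 0.344 -0.076  0.07 ]
[ 0.351 -0.185  0.07 ]
```

View pics/crop.png

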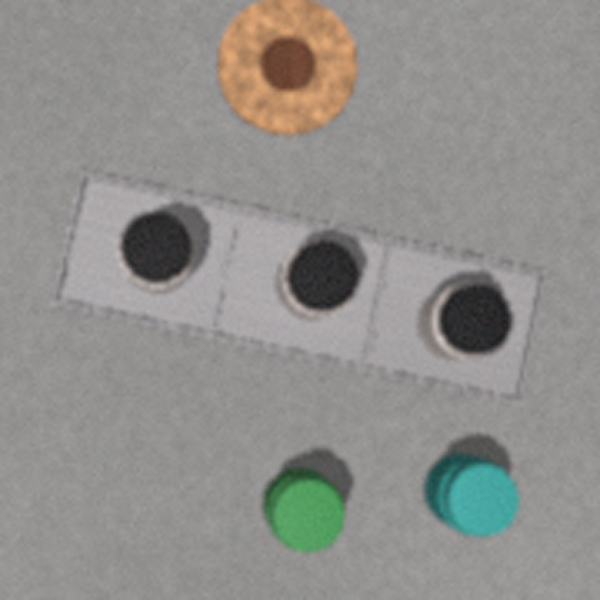

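The crop confirms three black-capped white pots in the tray, at crop (156,247), (323,275) and (475,320). The green and turquoise look-alikes stand outside it, on the robot's side.

```bash
python3 - <<'E'
from h import *
f=grab_frame("top");im=f["image"]
m=(im.max(2)<60).astype(np.uint8); m=cv2.morphologyEx(m,cv2.MORPH_OPEN,np.ones((5,5)))
n,l,st,c=cv2.connectedComponentsWithStats(m)
for i in range(1,n):
    if 180<c[i][1]<230 and 240<c[i][0]<370: print(c[i].round(1),st[i,2:],ray(f,c[i],0.082).round(4))
for a in[(156,247),(323,275),(475,320)]: print(ray(f,((a[0]+.5)*.3+209.5,(a[1]+.5)*.3+119.5),0.082).round(4))
c=np.mean([ray(f,((a[0]+.5)*.3+209.5,(a[1]+.5)*.3+119.5),0.012) for a in [(88,178),(541,270),(518,396),(62,298)]],0)
t=-.203; y=np.array([-np.sin(t),np.cos(t),0])
print("seats",[(c+k*.11*y).round(4) for k in(1,0,-1)])
E
```

```text
[256.8 193.7] [ 19  19 294] [0.5152 0.0196 0.082 ]
[306.7 202.1] [ 19  19 296] [ 0.4962 -0.0877  0.082 ]
[352.1 215.2] [ 19  19 304] [ 0.4672 -0.1854  0.082 ]
[0.5151 0.0204 0.082 ]
[ 0.4961 -0.0873  0.082 ]
[ 0.4661 -0.1854  0.082 ]
seats [array([0.5159, 0.0274, 0.012 ]), array([ 0.4937, -0.0803,  0.012 ]), array([ 0.4715, -0.1881,  0.012 ])]
```

```bash
python3 -m crank '{"linear":[[0.1,0.16,0],[0.18,0.32,0],[0.26,0.48,0],[0.34,0.66,0],[0.42,0.82,0]],"delta_rot":[[0,0,0.2],[0,0,0.4],[0,0,0.6],[0,0,0.8],[0,0,1]],"fingers":[1,1,1,1,1]}' 20
```

```text
clock: 0.7
position: [0.2786, -0.3934, 0.2483]
tool_rot: [-3.142, 0.0, 0.809]
force: [2.2, -1.4, -0.3]
grip_width: 0.0857
finger_force: 0.0
```

```bash
python3 -m crank '{"linear":[[0.1,0.16,0],[0.2,0.32,0],[0.3,0.48,0],[0.4,0.66,0],[0.48,0.84,0]],"delta_rot":[[0,0,0.2],[0,0,0.4],[0,0,0.6],[0,0,0.8],[0,0,1]],"fingers":[1,1,1,1,1]}'
python3 -m crank '{"linear":[[0.1,0.16,0],[0.2,0.32,0],[0.3,0.48,0],[0.4,0.66,-0.1],[0.468,0.828,-0.2]],"delta_rot":[[0,0,0.076],[0,0,0.076],[0,0,0.076],[0,0,0.076],[0,0,0.076]],"fingers":[1,1,1,1,1]}'
python3 - <<'E'
from h import *
f=grab_frame("wrist");s=observe();print(s["position"],s["tool_rot"],f["xyz"],f["orientation"])
cv2.imwrite("pics/w1.png",f["image"][:,:,::-1])
E
```

```text
clock: 1.2
position: [0.3987, -0.1845, 0.2485]
tool_rot: [3.141, 0.0, 1.332]
force: [1.6, -0.2, 0.3]
grip_width: 0.0854
finger_force: 0.0
clock: 1.7
position: [0.5132, 0.0152, 0.2023]
tool_rot: [3.14, -0.0, 1.367]
force: [0.9, -1.4, 0.0]
grip_width: 0.0855
finger_force: 0.0
[0.51324032 0.02267522 0.19887233] [-3.13963298 -0.00360445  1.37419864] [0.52668782 0.08476992 0.32811629] [ 2.86131621e+00 -1.53281710e-03 -2.04902287e-01]
```

View pics/w1.png

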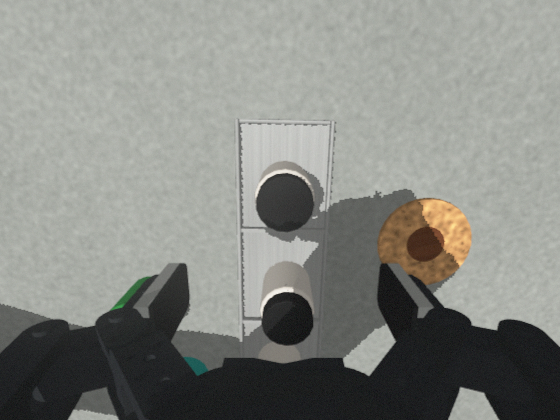

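The wrist view shows the left pot's cap at (285,202), the middle pot's at (288,318), and the pad at (425,240) to the right. I'll refine the positions from here.

```bash
python3 - <<'E'
from h import *
f=grab_frame("wrist");im=f["image"];s=observe();print(s["position"],s["clock"])
print("tcp px",proj(f,s["position"]), "leftpot px", proj(f,[.515,.020,.082]))
for uv in[(285,202),(288,318)]: print(ray(f,uv,.082).round(4))
print("pad",ray(f,(425,240.5),.008).round(4))
for uv in [(240,121),(333,123)]: print("corner",ray(f,uv,.012).round(4))
E
```

```text
[0.51200223 0.01951069 0.20006942] 1.8
tcp px [283.14819205 295.18243855] leftpot px [286.95663216 215.68137519]
[0.5157 0.0313 0.082 ]
[ 0.4979 -0.0717  0.082 ]
pad [ 0.6493 -0.0574  0.008 ]
corner [0.4862 0.0994 0.012 ]
corner [0.5719 0.0804 0.012 ]
```

```bash
python3 - <<'E'
from h import *
for k in range(3):
    f=grab_frame("wrist");im=f["image"]
    m=(im.max(2)<60).astype(np.uint8); m[:,:200]=0;m[:,380:]=0;m[255:]=0; m=cv2.morphologyEx(m,cv2.MORPH_OPEN,np.ones((9,9)))
    x,y,w,h=cv2.boundingRect(m);c=(x+w/2-.5,y+h/2-.5)
    hh=cv2.cvtColor(im,cv2.COLOR_RGB2HSV)
    q=((hh[...,0]<22)&(hh[...,1]>90)&(hh[...,2]>60)).astype(np.uint8); q[:150]=0;q[300:]=0;q[:,:360]=0;q=cv2.morphologyEx(q,cv2.MORPH_OPEN,np.ones((3,3)))
    X,Y,W,H=cv2.boundingRect(q)
    s=observe();print(s["position"].round(4),s["tool_rot"].round(4),f["xyz"].round(4),f["orientation"].round(4),c,w,h,ray(f,c,.082).round(4),"pad",X,Y,W,H,ray(f,(X+W/2-.5,Y+H/2-.5),.008).round(4))
E
```

```text
[0.5116 0.0166 0.2011] [-3.1389e+00 -8.0000e-04  1.3727e+00] [0.5256 0.0888 0.326 ] [ 2.8632  0.0035 -0.1971] (294.5, 215.0) 42 43 [0.5195 0.0158 0.082 ] pad 381 204 94 86 [ 0.6504 -0.0685  0.008 ]
[0.5116 0.0145 0.2019] [-3.1400e+00  1.0000e-04  1.3699e+00] [0.5253 0.086  0.3269] [ 2.8617  0.003  -0.1994] (297.0, 212.0) 37 41 [0.5215 0.0143 0.082 ] pad 380 201 94 86 [ 0.6494 -0.069   0.008 ]
[0.5116 0.0133 0.2024] [-3.141e+00  4.000e-04  1.368e+00] [0.5253 0.0841 0.3276] [ 2.8609e+00  1.9000e-03 -2.0200e-01] (297.0, 210.0) 35 39 [0.5219 0.0136 0.082 ] pad 380 198 94 87 [ 0.6499 -0.0692  0.008 ]
```

```bash
cat >> h.py <<'E'
def caps(f,thr=80,lo=150,hi=340):
    im=cv2.medianBlur(f["image"],5)
    m=(im.max(2)<thr).astype(np.uint8); m[:,:235]=0;m[:,340:]=0;m[hi:]=0;m[:lo]=0
    n,l,st,c=cv2.connectedComponentsWithStats(m)
    for i in range(1,n):
        if st[i,4]>300: 
            x,y,w,h=st[i,:4]; cc=(x+w/2-.5,y+h/2-.5); print(st[i],c[i].round(1),"box",ray(f,cc,.082).round(4),"cen",ray(f,c[i],.082).round(4))
E
python3 - <<'E'
from h import *
f=grab_frame("wrist");s=observe();print(s["clock"],s["position"].round(4))
for t in(50,65,80,95): print(t);caps(f,t,hi=345)
E
```

```text
2.0 [0.5117 0.0127 0.2028]
50
[ 264  290   51   53 2120] [288.7 316.3] box [ 0.4965 -0.0823  0.082 ] cen [ 0.4962 -0.0825  0.082 ]
65
[ 260  171   55   58 2329] [287.9 201.2] box [0.5159 0.0222 0.082 ] cen [0.5163 0.0207 0.082 ]
[ 264  290   51   53 2171] [288.7 316.4] box [ 0.4965 -0.0823  0.082 ] cen [ 0.4962 -0.0826  0.082 ]
80
[ 258  171   58   58 2617] [286.5 199.8] box [0.5155 0.0223 0.082 ] cen [0.5155 0.0221 0.082 ]
[ 263  290   52   53 2201] [288.7 316.5] box [ 0.4961 -0.0822  0.082 ] cen [ 0.4962 -0.0827  0.082 ]
95
[ 258  171   58   59 2659] [286.5 200. ] box [0.5155 0.0219 0.082 ] cen [0.5155 0.0219 0.082 ]
[ 263  290   57   54 2265] [288.9 316.7] box [ 0.4981 -0.0831  0.082 ] cen [ 0.4963 -0.0829  0.082 ]
```

```bash
python3 -m crank '{"linear":[[0,0,-0.1],[0,0,-0.1],[0,0,-0.1]],"delta_rot":[[0,0,0],[0,0,0],[0,0,0]],"fingers":[1,1,1]}'
python3 - <<'E'
from h import *
f=grab_frame("wrist");s=observe();print(s["clock"],s["position"].round(4),s["tool_rot"].round(4));caps(f,80,100,345)
E
```

```text
clock: 2.3
position: [0.5117, 0.0127, 0.1782]
tool_rot: [-3.142, 0.0, 1.366]
force: [0.3, 0.1, 0.7]
grip_width: 0.0857
finger_force: 0.0
2.35 [0.512  0.013  0.1785] [ 3.1409 -0.      1.3666]
[ 255  175   64   65 3181] [286.3 206.9] box [0.5156 0.0222 0.082 ] cen [0.5155 0.0223 0.082 ]
[ 261  304   57   41 1944] [289.1 326.4] box [ 0.4979 -0.0739  0.082 ] cen [ 0.4975 -0.0761  0.082 ]
```

```bash
python3 -m crank '{"linear":[[0.014,0.036,-0.1],[0.014,0.036,-0.25],[0.014,0.036,-0.4],[0.014,0.036,-0.54],[0.014,0.036,-0.54]],"delta_rot":[[0,0,0],[0,0,0],[0,0,0],[0,0,0],[0,0,0]],"fingers":[1,1,1,1,1]}'
python3 -m crank '{"linear":[[0,0,0],[0,0,0],[0,0,0],[0,0,0],[0,0,0]],"delta_rot":[[0,0,0],[0,0,0],[0,0,0],[0,0,0],[0,0,0]],"fingers":[-0.2,-0.2,-0.2,-0.2,-0.2]}' 20
python3 - <<'E'
from h import *
f=grab_frame("wrist");s=observe();print(s["clock"],s["position"].round(4),s["grip_width"],s["finger_force"],s["force"])
E
```

```text
clock: 2.85
position: [0.5138, 0.0223, 0.0403]
tool_rot: [-3.137, 0.001, 1.368]
force: [-0.3, -0.4, 1.5]
grip_width: 0.0853
finger_force: 0.0
clock: 3.35
position: [0.5165, 0.0225, 0.0446]
tool_rot: [3.139, -0.001, 1.367]
force: [-1.7, 0.7, 11.7]
grip_width: 0.0509
finger_force: 19.9
3.4 [0.5165 0.0225 0.0447] 0.051062381797138345 19.900581773836166 [-1.50856614 -0.91312893 11.03799948]
```

```bash
python3 -m crank '{"linear":[[0,0,0.06],[0,0,0.16],[0,0,0.3],[0,0,0.46],[0,0,0.56]],"delta_rot":[[0,0,0],[0,0,0],[0,0,0],[0,0,0],[0,0,0]],"fingers":[-0.2,-0.2,-0.2,-0.2,-0.2]}'
python3 -m crank '{"linear":[[0,0,0],[0,0,0],[0,0,0],[0,0,0],[0,0,0]],"delta_rot":[[0,0,0],[0,0,0],[0,0,0],[0,0,0],[0,0,0]],"fingers":[-0.2,-0.2,-0.2,-0.2,-0.2]}'
```

```text
clock: 3.9
position: [0.5159, 0.0226, 0.1865]
tool_rot: [3.138, -0.001, 1.368]
force: [0.8, -0.5, -3.8]
grip_width: 0.0511
finger_force: 24.0
clock: 4.4
position: [0.515, 0.0227, 0.1818]
tool_rot: [-3.14, 0.0, 1.368]
force: [-0.3, -0.6, -3.5]
grip_width: 0.0513
finger_force: 24.0
```

```bash
cat > listen.py <<'E'
from h import *
t=-.203; ey=np.array([-np.sin(t),np.cos(t),0]); ex=np.array([np.cos(t),np.sin(t),0])
o=[]
for k in range(18):
    s=observe(); o.append((s["clock"],s["position"]@ey,s["force"]@ey,s["force"]@ex,s["finger_force"])); grab_frame("wrist")
o=np.array(o); print(o.round(3)[:, [0,1,2,3,4]]); print("std fy late",o[6:,2].std(),"fx",o[6:,3].std(), "grip",s["grip_width"], s["position"])
E
python3 -m crank '{"linear":[[0.04,0.195,0],[0.04,0.195,0],[0,0,0],[0,0,0],[0.04,0.195,0]],"delta_rot":[[0,0,0],[0,0,0],[0,0,0],[0,0,0],[0,0,0]],"fingers":[-0.2,-0.2,-0.2,-0.2,-0.2]}'
python3 -m crank '{"linear":[[0,0,0],[-0.04,-0.195,0],[-0.04,-0.195,0]],"delta_rot":[[0,0,0],[0,0,0],[0,0,0]],"fingers":[-0.2,-0.2,-0.2]}'
python3 listen.py
```

```text
clock: 4.9
position: [0.525, 0.0639, 0.1817]
tool_rot: [-3.14, 0.005, 1.357]
force: [1.4, 1.3, -3.5]
grip_width: 0.0511
finger_force: 24.0
clock: 5.2
position: [0.5139, 0.017, 0.1816]
tool_rot: [-3.139, 0.004, 1.363]
force: [-0.7, -0.1, -3.9]
grip_width: 0.0509
finger_force: 24.0
[[ 5.2    0.12  -0.264 -0.632 24.003]
 [ 5.25   0.123  1.084  0.833 24.009]
 [ 5.3    0.125  0.605 -0.512 24.012]
 [ 5.35   0.126  0.108  0.334 24.013]
 [ 5.4    0.126  0.486 -0.154 24.013]
 [ 5.45   0.127 -1.193  0.256 24.013]
 [ 5.5    0.127 -0.38  -0.133 24.013]
 [ 5.55   0.127  0.571 -0.225 24.013]
 [ 5.6    0.127  0.094  0.339 24.013]
 [ 5.65   0.127 -0.404  0.936 24.013]
 [ 5.7    0.126 -0.375  0.611 24.013]
 [ 5.75   0.126  0.136 -0.954 24.013]
 [ 5.8    0.126 -0.271  0.048 24.013]
 [ 5.85   0.126  0.405 -0.662 24.013]
 [ 5.9    0.126 -0.31  -0.527 24.013]
 [ 5.95   0.126  0.833 -0.532 24.013]
 [ 6.     0.126 -0.287 -0.221 24.013]
 [ 6.05   0.126 -1.453 -0.14  24.013]]
std fy late 0.5663879739949329 fx 0.5191675167521769 grip 0.05095792441178754 [0.51532439 0.02260701 0.18255423]
```

No rattle: the left pot's force stays at sensor noise. Putting it back.

```bash
python3 -m crank '{"linear":[[0,0,-0.15],[0,0,-0.3],[0,0,-0.42],[0,0,-0.5],[0,0,-0.53]],"delta_rot":[[0,0,0],[0,0,0],[0,0,0],[0,0,0],[0,0,0]],"fingers":[-0.2,-0.2,-0.2,-0.2,-0.2]}'
python3 -m crank '{"linear":[[0,0,-0.012],[0,0,-0.024],[0,0,-0.028],[0,0,-0.028],[0,0,-0.028]],"delta_rot":[[0,0,0],[0,0,0],[0,0,0],[0,0,0],[0,0,0]],"fingers":[-0.2,-0.2,-0.2,-0.2,-0.2]}'
```

```text
clock: 6.6
position: [0.5145, 0.0227, 0.0483]
tool_rot: [-3.139, 0.001, 1.368]
force: [0.9, 0.1, -3.2]
grip_width: 0.0512
finger_force: 23.9
clock: 7.1
position: [0.5158, 0.0227, 0.0446]
tool_rot: [3.14, -0.0, 1.368]
force: [-3.7, -0.1, 11.6]
grip_width: 0.0507
finger_force: 25.3
```

```bash
python3 -m crank '{"linear":[[0,0,0],[0,0,0],[0,0,0],[0,0,0],[0,0,0.04]],"delta_rot":[[0,0,0],[0,0,0],[0,0,0],[0,0,0],[0,0,0]],"fingers":[1,1,1,1,1]}'
python3 -m crank '{"linear":[[0,0,0.15],[0,0,0.3],[0,0,0.48],[-0.04,-0.2,0.5],[-0.084,-0.41,0.5]],"delta_rot":[[0,0,0],[0,0,0],[0,0,0],[0,0,0],[0,0,0]],"fingers":[1,1,1,1,1]}'
python3 -m crank '{"linear":[[0,0,0],[0,0,0],[0,0,0]],"delta_rot":[[0,0,0],[0,0,0],[0,0,0]],"fingers":[1,1,1]}'
python3 - <<'E'
from h import *
f=grab_frame("wrist");s=observe();print(s["clock"],s["position"].round(4),s["tool_rot"].round(4));caps(f,80,60,345)
cv2.imwrite("pics/w2.png",f["image"][:,:,::-1])
E
```

```text
clock: 7.6
position: [0.5148, 0.0226, 0.0526]
tool_rot: [-3.14, 0.0, 1.368]
force: [-0.2, -0.4, 0.2]
grip_width: 0.0854
finger_force: 0.0
clock: 8.1
position: [0.4959, -0.0755, 0.1805]
tool_rot: [3.138, -0.0, 1.371]
force: [0.7, -1.1, -0.5]
grip_width: 0.0852
finger_force: 0.0
clock: 8.4
position: [0.4955, -0.0743, 0.1785]
tool_rot: [3.141, -0.0, 1.369]
force: [0.1, 0.1, -0.2]
grip_width: 0.0851
finger_force: 0.0
8.45 [ 0.4955 -0.074   0.1783] [ 3.1414e+00 -5.0000e-04  1.3694e+00]
[ 249   60   70   55 3207] [283.9  84.1] box [0.5136 0.015  0.082 ] cen [0.5142 0.0167 0.082 ]
[ 257  203   62   62 3013] [287.3 233.5] box [ 0.4961 -0.0848  0.082 ] cen [ 0.4959 -0.0848  0.082 ]
[ 249  319   55   26 1103] [276.4 333.4] box [ 0.4702 -0.1657  0.082 ] cen [ 0.4702 -0.1676  0.082 ]
```

View pics/w2.png

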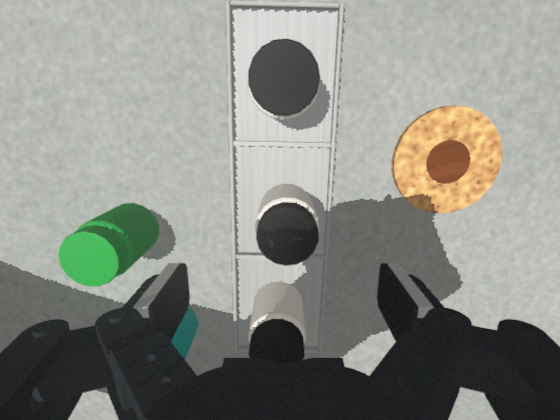

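The left pot is back upright in its compartment at (284,77), and the middle pot's cap is at (287,233). Next I grasp the middle pot.

```bash
python3 -m crank '{"linear":[[0.004,-0.043,-0.1],[0.004,-0.043,-0.25],[0.004,-0.043,-0.4],[0.004,-0.043,-0.54],[0.004,-0.043,-0.54]],"delta_rot":[[0,0,0],[0,0,0],[0,0,0],[0,0,0],[0,0,0]],"fingers":[1,1,1,1,1]}'
python3 -m crank '{"linear":[[0,0,0],[0,0,0],[0,0,0],[0,0,0],[0,0,0]],"delta_rot":[[0,0,0],[0,0,0],[0,0,0],[0,0,0],[0,0,0]],"fingers":[-0.2,-0.2,-0.2,-0.2,-0.2]}' 20
python3 -m crank '{"linear":[[0,0,0.06],[0,0,0.16],[0,0,0.3],[0,0,0.46],[0,0,0.56]],"delta_rot":[[0,0,0],[0,0,0],[0,0,0],[0,0,0],[0,0,0]],"fingers":[-0.2,-0.2,-0.2,-0.2,-0.2]}'
python3 -m crank '{"linear":[[0,0,0],[0,0,0],[0,0,0],[0,0,0],[0,0,0]],"delta_rot":[[0,0,0],[0,0,0],[0,0,0],[0,0,0],[0,0,0]],"fingers":[-0.2,-0.2,-0.2,-0.2,-0.2]}'
```

```text
clock: 8.95
position: [0.4944, -0.0842, 0.0398]
tool_rot: [-3.136, -0.0, 1.37]
force: [0.2, 0.1, 1.0]
grip_width: 0.0854
finger_force: 0.0
clock: 9.45
position: [0.4973, -0.0858, 0.0448]
tool_rot: [3.139, -0.0, 1.368]
force: [-1.3, 1.5, 9.4]
grip_width: 0.0509
finger_force: 20.0
clock: 9.95
position: [0.4968, -0.0859, 0.1868]
tool_rot: [3.138, 0.0, 1.368]
force: [0.8, -0.7, -5.5]
grip_width: 0.0511
finger_force: 24.3
clock: 10.45
position: [0.496, -0.0857, 0.1822]
tool_rot: [-3.14, -0.0, 1.368]
force: [0.1, -0.5, -4.2]
grip_width: 0.051
finger_force: 24.3
```

```bash
python3 -m crank '{"linear":[[0.04,0.195,0],[0.04,0.195,0],[0,0,0],[0,0,0],[0.04,0.195,0]],"delta_rot":[[0,0,0],[0,0,0],[0,0,0],[0,0,0],[0,0,0]],"fingers":[-0.2,-0.2,-0.2,-0.2,-0.2]}'
python3 -m crank '{"linear":[[0,0,0],[-0.04,-0.195,0],[-0.04,-0.195,0]],"delta_rot":[[0,0,0],[0,0,0],[0,0,0]],"fingers":[-0.2,-0.2,-0.2]}'
python3 listen.py
```

```text
clock: 10.95
position: [0.5053, -0.0441, 0.1821]
tool_rot: [-3.14, 0.004, 1.356]
force: [1.9, 1.7, -3.7]
grip_width: 0.0509
finger_force: 24.2
clock: 11.25
position: [0.4947, -0.0911, 0.1822]
tool_rot: [-3.14, 0.003, 1.363]
force: [0.0, -0.1, -4.4]
grip_width: 0.0514
finger_force: 24.2
[[ 1.1250e+01  1.0000e-02 -9.6000e-02  5.1000e-02  2.4204e+01]
 [ 1.1300e+01  1.3000e-02  1.1290e+00  4.7400e-01  2.4210e+01]
 [ 1.1350e+01  1.5000e-02  4.9400e-01 -3.8000e-01  2.4212e+01]
 [ 1.1400e+01  1.6000e-02  7.2900e-01 -1.6300e-01  2.4212e+01]
 [ 1.1450e+01  1.6000e-02  4.2700e-01  3.0900e-01  2.4213e+01]
 [ 1.1500e+01  1.7000e-02 -6.3800e-01 -6.3900e-01  2.4213e+01]
 [ 1.1550e+01  1.7000e-02 -5.1500e-01 -1.0420e+00  2.4213e+01]
 [ 1.1600e+01  1.7000e-02 -8.6000e-01 -1.4800e-01  2.4213e+01]
 [ 1.1650e+01  1.7000e-02  4.4400e-01  4.7700e-01  2.4213e+01]
 [ 1.1700e+01  1.6000e-02 -3.1900e-01 -3.7200e-01  2.4213e+01]
 [ 1.1750e+01  1.6000e-02 -3.7100e-01 -8.7000e-02  2.4213e+01]
 [ 1.1800e+01  1.6000e-02  7.0600e-01 -7.1700e-01  2.4213e+01]
 [ 1.1850e+01  1.6000e-02 -2.9700e-01 -2.1400e-01  2.4213e+01]
 [ 1.1900e+01  1.6000e-02 -1.4200e-01  1.8600e-01  2.4213e+01]
 [ 1.1950e+01  1.6000e-02  2.1300e-01  3.8900e-01  2.4213e+01]
 [ 1.2000e+01  1.6000e-02  5.9500e-01 -4.7000e-01  2.4213e+01]
 [ 1.2050e+01  1.6000e-02  2.1900e-01  3.1700e-01  2.4213e+01]
 [ 1.2100e+01  1.6000e-02 -3.3100e-01  7.8300e-01  2.4213e+01]]
std fy late 0.46282037619584604 fx 0.507716928601139 grip 0.05095689553379887 [ 0.4963384  -0.08586221  0.18306245]
```

The middle pot is quiet as well. Putting it back and moving to the right pot.

```bash
python3 -m crank '{"linear":[[0,0,-0.15],[0,0,-0.3],[0,0,-0.42],[0,0,-0.5],[0,0,-0.53]],"delta_rot":[[0,0,0],[0,0,0],[0,0,0],[0,0,0],[0,0,0]],"fingers":[-0.2,-0.2,-0.2,-0.2,-0.2]}'
python3 -m crank '{"linear":[[0,0,-0.012],[0,0,-0.024],[0,0,-0.028],[0,0,-0.028],[0,0,-0.028]],"delta_rot":[[0,0,0],[0,0,0],[0,0,0],[0,0,0],[0,0,0]],"fingers":[-0.2,-0.2,-0.2,-0.2,-0.2]}'
python3 -m crank '{"linear":[[0,0,0],[0,0,0],[0,0,0],[0,0,0],[0,0,0.04]],"delta_rot":[[0,0,0],[0,0,0],[0,0,0],[0,0,0],[0,0,0]],"fingers":[1,1,1,1,1]}'
python3 -m crank '{"linear":[[0,0,0.15],[0,0,0.3],[0,0,0.48],[-0.055,-0.18,0.5],[-0.11,-0.36,0.5]],"delta_rot":[[0,0,0],[0,0,0],[0,0,0],[0,0,0],[0,0,0]],"fingers":[1,1,1,1,1]}'
python3 -m crank '{"linear":[[0,0,0],[0,0,0],[0,0,0]],"delta_rot":[[0,0,0],[0,0,0],[0,0,0]],"fingers":[1,1,1]}'
python3 - <<'E'
from h import *
f=grab_frame("wrist");s=observe();print(s["clock"],s["position"].round(4),s["tool_rot"].round(4));caps(f,80,40,345)
cv2.imwrite("pics/w3.png",f["image"][:,:,::-1])
E
```

```text
clock: 12.65
position: [0.4956, -0.0856, 0.0488]
tool_rot: [-3.139, 0.0, 1.368]
force: [0.5, 0.3, -3.9]
grip_width: 0.0509
finger_force: 24.2
clock: 13.15
position: [0.4969, -0.0859, 0.0449]
tool_rot: [3.14, 0.0, 1.368]
force: [-3.3, 1.2, 6.9]
grip_width: 0.0511
finger_force: 25.2
clock: 13.65
position: [0.4958, -0.0858, 0.0532]
tool_rot: [-3.14, 0.0, 1.368]
force: [-0.1, -0.2, 0.2]
grip_width: 0.0851
finger_force: 0.0
clock: 14.15
position: [0.4694, -0.1765, 0.1811]
tool_rot: [3.138, 0.001, 1.37]
force: [0.7, -0.4, -1.7]
grip_width: 0.0852
finger_force: 0.0
clock: 14.45
position: [0.4691, -0.1751, 0.1789]
tool_rot: [3.141, -0.0, 1.369]
force: [-0.7, -0.7, 0.1]
grip_width: 0.085
finger_force: 0.0
14.5 [ 0.4692 -0.1748  0.1788] [ 3.1414e+00 -4.0000e-04  1.3693e+00]
[ 273   51   59   73 2850] [304.9  90.4] box [ 0.499  -0.0883  0.082 ] cen [ 0.5005 -0.0907  0.082 ]
[ 253  202   61   62 3007] [283.2 232.3] box [ 0.4665 -0.1844  0.082 ] cen [ 0.4667 -0.1843  0.082 ]
```

View pics/w3.png

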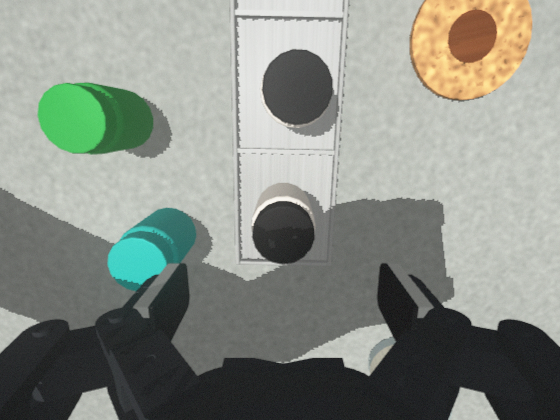

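The middle pot is back upright at (298,87). The right pot's cap is at (283,232), and the turquoise look-alike at (140,255) is clear of the fingers' path.

```bash
python3 -m crank '{"linear":[[-0.008,-0.038,-0.1],[-0.008,-0.038,-0.25],[-0.008,-0.038,-0.4],[-0.008,-0.038,-0.54],[-0.008,-0.038,-0.54]],"delta_rot":[[0,0,0],[0,0,0],[0,0,0],[0,0,0],[0,0,0]],"fingers":[1,1,1,1,1]}'
python3 -m crank '{"linear":[[0,0,0],[0,0,0],[0,0,0],[0,0,0],[0,0,0]],"delta_rot":[[0,0,0],[0,0,0],[0,0,0],[0,0,0],[0,0,0]],"fingers":[-0.2,-0.2,-0.2,-0.2,-0.2]}' 20
python3 -m crank '{"linear":[[0,0,0.06],[0,0,0.16],[0,0,0.3],[0,0,0.46],[0,0,0.56]],"delta_rot":[[0,0,0],[0,0,0],[0,0,0],[0,0,0],[0,0,0]],"fingers":[-0.2,-0.2,-0.2,-0.2,-0.2]}'
python3 -m crank '{"linear":[[0,0,0],[0,0,0],[0,0,0],[0,0,0],[0,0,0]],"delta_rot":[[0,0,0],[0,0,0],[0,0,0],[0,0,0],[0,0,0]],"fingers":[-0.2,-0.2,-0.2,-0.2,-0.2]}'
```

```text
clock: 15.0
position: [0.4653, -0.1834, 0.0404]
tool_rot: [-3.136, -0.001, 1.37]
force: [0.2, -0.3, 1.5]
grip_width: 0.0856
finger_force: 0.0
clock: 15.5
position: [0.4678, -0.1855, 0.0454]
tool_rot: [3.139, 0.0, 1.368]
force: [-0.7, 1.9, 8.6]
grip_width: 0.0515
finger_force: 19.3
clock: 16.0
position: [0.4673, -0.1855, 0.1873]
tool_rot: [3.138, 0.001, 1.368]
force: [0.4, 0.2, -4.2]
grip_width: 0.0512
finger_force: 23.6
clock: 16.5
position: [0.4665, -0.1851, 0.1828]
tool_rot: [-3.14, -0.0, 1.368]
force: [-0.2, 0.6, -4.0]
grip_width: 0.0509
finger_force: 23.6
```

```bash
python3 -m crank '{"linear":[[0.04,0.195,0],[0.04,0.195,0],[0,0,0],[0,0,0],[0.04,0.195,0]],"delta_rot":[[0,0,0],[0,0,0],[0,0,0],[0,0,0],[0,0,0]],"fingers":[-0.2,-0.2,-0.2,-0.2,-0.2]}'
python3 -m crank '{"linear":[[0,0,0],[-0.04,-0.195,0],[-0.04,-0.195,0]],"delta_rot":[[0,0,0],[0,0,0],[0,0,0]],"fingers":[-0.2,-0.2,-0.2]}'
python3 listen.py
```

```text
clock: 17.0
position: [0.4754, -0.1427, 0.1826]
tool_rot: [-3.14, 0.002, 1.357]
force: [2.2, -0.3, -4.5]
grip_width: 0.0508
finger_force: 25.3
clock: 17.3
position: [0.4651, -0.1904, 0.1828]
tool_rot: [-3.14, 0.002, 1.363]
force: [-0.5, -1.1, -3.5]
grip_width: 0.051
finger_force: 27.9
[[17.3   -0.093 -1.216 -0.254 27.939]
 [17.35  -0.09   3.6   -0.968 27.937]
 [17.4   -0.088  1.775  0.073 27.94 ]
 [17.45  -0.087 -1.549 -0.517 27.95 ]
 [17.5   -0.087 -1.668  1.107 27.941]
 [17.55  -0.087  4.011 -0.05  27.939]
 [17.6   -0.087  0.404 -0.17  27.949]
 [17.65  -0.087 -3.293 -0.326 27.952]
 [17.7   -0.087  0.297  0.228 27.94 ]
 [17.75  -0.087  3.137  0.871 27.941]
 [17.8   -0.087 -0.181 -0.885 27.953]
 [17.85  -0.087 -2.276  0.368 27.953]
 [17.9   -0.087  0.358  0.663 27.939]
 [17.95  -0.087  2.854 -0.315 27.942]
 [18.    -0.087 -0.662 -0.718 27.955]
 [18.05  -0.087 -2.812  0.069 27.954]
 [18.1   -0.088  0.782  0.185 27.94 ]
 [18.15  -0.087  1.902 -0.519 27.941]]
std fy late 1.9786020524127632 fx 0.5165185301816303 grip 0.05127487871697768 [ 0.46683434 -0.1853239   0.18354273]
```

A clear 5 Hz swing of about 3 N: the right pot rattles. As asked, it goes back in its compartment first, then I pick it up again and hold it out.

```bash
python3 -m crank '{"linear":[[0,0,-0.15],[0,0,-0.3],[0,0,-0.42],[0,0,-0.5],[0,0,-0.53]],"delta_rot":[[0,0,0],[0,0,0],[0,0,0],[0,0,0],[0,0,0]],"fingers":[-0.2,-0.2,-0.2,-0.2,-0.2]}'
python3 -m crank '{"linear":[[0,0,-0.012],[0,0,-0.024],[0,0,-0.028],[0,0,-0.028],[0,0,-0.028]],"delta_rot":[[0,0,0],[0,0,0],[0,0,0],[0,0,0],[0,0,0]],"fingers":[-0.2,-0.2,-0.2,-0.2,-0.2]}'
python3 -m crank '{"linear":[[0,0,0],[0,0,0],[0,0,0],[0,0,0],[0,0,0]],"delta_rot":[[0,0,0],[0,0,0],[0,0,0],[0,0,0],[0,0,0]],"fingers":[1,1,1,1,1]}'
python3 -m crank '{"linear":[[0,0,0],[0,0,0],[0,0,0],[0,0,0],[0,0,0]],"delta_rot":[[0,0,0],[0,0,0],[0,0,0],[0,0,0],[0,0,0]],"fingers":[1,1,1,1,1]}'
python3 - <<'E'
from h import *
f=grab_frame("scene");cv2.imwrite("pics/s2.png",f["image"][:,:,::-1])
E
```

```text
clock: 18.7
position: [0.4661, -0.185, 0.0493]
tool_rot: [-3.139, -0.0, 1.368]
force: [-0.1, 0.2, -2.8]
grip_width: 0.0509
finger_force: 27.9
clock: 19.2
position: [0.4669, -0.1855, 0.046]
tool_rot: [3.141, 0.001, 1.367]
force: [-8.9, 3.6, 22.6]
grip_width: 0.0513
finger_force: 30.9
clock: 19.7
position: [0.4669, -0.1854, 0.0441]
tool_rot: [3.141, -0.0, 1.368]
force: [0.0, -0.5, -0.2]
grip_width: 0.0853
finger_force: 0.0
clock: 20.2
position: [0.4668, -0.1854, 0.044]
tool_rot: [-3.142, -0.0, 1.368]
force: [0.1, 0.1, 0.3]
grip_width: 0.0855
finger_force: 0.0
```

View pics/s2.png

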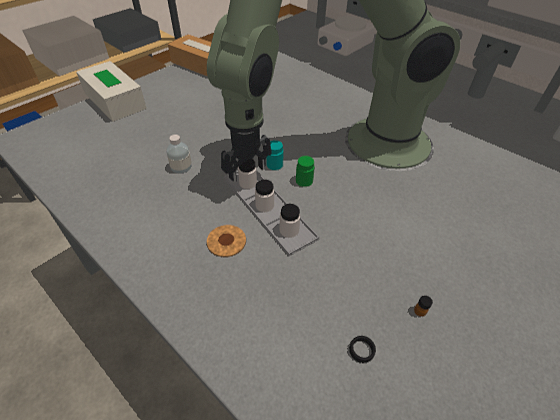

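The scene view shows all three pots upright in the tray, with the gripper open around the right one at (247,172). Now I grip it again, lift it and carry it to the pad.

```bash
python3 -m crank '{"linear":[[0,0,0],[0,0,0],[0,0,0],[0,0,0],[0,0,0]],"delta_rot":[[0,0,0],[0,0,0],[0,0,0],[0,0,0],[0,0,0]],"fingers":[-0.2,-0.2,-0.2,-0.2,-0.2]}' 20
python3 -m crank '{"linear":[[0,0,0.06],[0,0,0.18],[0,0,0.34],[0,0,0.5],[0,0,0.59]],"delta_rot":[[0,0,0],[0,0,0],[0,0,0],[0,0,0],[0,0,0]],"fingers":[-0.2,-0.2,-0.2,-0.2,-0.2]}'
python3 -m crank '{"linear":[[0.03,0.02,0],[0.1,0.06,0],[0.19,0.12,0],[0.28,0.18,0],[0.37,0.235,0]],"delta_rot":[[0,0,0],[0,0,0],[0,0,0],[0,0,0],[0,0,0]],"fingers":[-0.2,-0.2,-0.2,-0.2,-0.2]}'
python3 -m crank '{"linear":[[0.09,0.055,0],[0.18,0.115,0],[0.27,0.17,0],[0.33,0.205,0],[0.362,0.225,0]],"delta_rot":[[0,0,0],[0,0,0],[0,0,0],[0,0,0],[0,0,0]],"fingers":[-0.2,-0.2,-0.2,-0.2,-0.2]}'
python3 -m crank '{"linear":[[0,0,0],[0,0,0],[0,0,0],[0,0,0],[0,0,0]],"delta_rot":[[0,0,0],[0,0,0],[0,0,0],[0,0,0],[0,0,0]],"fingers":[-0.2,-0.2,-0.2,-0.2,-0.2]}'
python3 - <<'E'
from h import *
f=grab_frame("scene");cv2.imwrite("pics/s3.png",f["image"][:,:,::-1]);print(proj(f,[.65,-.0705,.008]),proj(f,[.65,-.0705,.15]))
f=grab_frame("top");cv2.imwrite("pics/t3.png",f["image"][:,:,::-1])
E
```

```text
clock: 20.75
position: [0.4669, -0.1854, 0.0442]
tool_rot: [3.141, 0.0, 1.368]
force: [-1.2, -0.4, 5.6]
grip_width: 0.0512
finger_force: 20.5
clock: 21.25
position: [0.4671, -0.1854, 0.194]
tool_rot: [3.14, 0.0, 1.368]
force: [0.3, -0.3, -3.8]
grip_width: 0.0512
finger_force: 23.3
clock: 21.75
position: [0.5598, -0.1255, 0.1899]
tool_rot: [-3.14, -0.0, 1.368]
force: [0.1, -0.3, -4.9]
grip_width: 0.0512
finger_force: 23.3
clock: 22.25
position: [0.6504, -0.0687, 0.1894]
tool_rot: [-3.139, -0.0, 1.369]
force: [-0.8, 0.2, -4.9]
grip_width: 0.0514
finger_force: 23.3
clock: 22.75
position: [0.6496, -0.0709, 0.1917]
tool_rot: [3.141, 0.0, 1.367]
force: [-0.4, 0.4, -4.1]
grip_width: 0.0513
finger_force: 23.3
[226.9419797  239.10043151] [221.38604362 200.01893302]
```

View pics/s3.png

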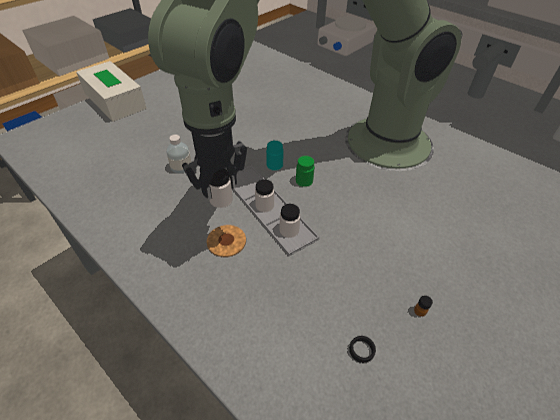

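View pics/t3.png

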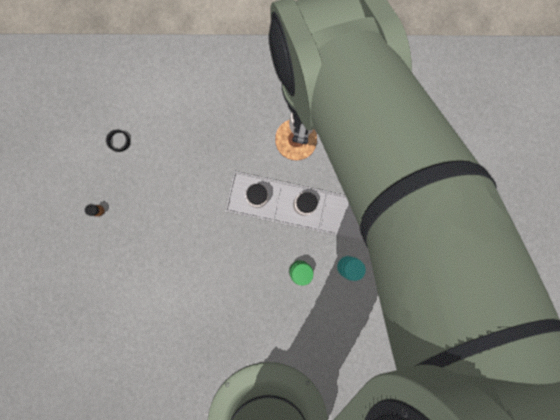

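The pot is held upright over the pad, its underside near (221,203) where projection puts it at 15 cm. The other two pots are in place and the bystanders have not moved. I'll let the slug settle, then hand in.

```bash
for i in 1 2 3; do python3 -m crank '{"linear":[[0,0,0],[0,0,0],[0,0,0],[0,0,0],[0,0,0]],"delta_rot":[[0,0,0],[0,0,0],[0,0,0],[0,0,0],[0,0,0]],"fingers":[-0.2,-0.2,-0.2,-0.2,-0.2]}'; done
python3 -c "
from workcell import bot
print(bot.job_done())"
```

```text
clock: 23.35
position: [0.6499, -0.0704, 0.1915]
tool_rot: [3.142, -0.0, 1.368]
force: [-0.1, -0.1, -4.1]
grip_width: 0.0513
finger_force: 23.3
clock: 23.85
position: [0.6498, -0.0704, 0.1916]
tool_rot: [-3.142, -0.0, 1.368]
force: [0.8, -0.5, -4.0]
grip_width: 0.051
finger_force: 23.3
clock: 24.35
position: [0.6498, -0.0704, 0.1915]
tool_rot: [-3.142, 0.0, 1.368]
force: [0.1, -0.1, -3.5]
grip_width: 0.0512
finger_force: 23.3
the job is handed in; nothing more can be done
None
```

The right-hand pot is the one that rattles (about 3 N at 5 Hz after the shake); it is held still and upright over the cork pad, underside about 15 cm above the bench, with the other two pots back in their compartments and the job handed in at 24 s; finger force ran at 20–31 N, above the advised 10–20 N but below the 35 N crack limit.

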